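Turn the leaf in the green recipe binder

TASK

Two small recipe ring binders lie open on the worktop, each with one stiff white leaf on its right-hand pages. In the green binder, turn that leaf over across the rings until it lies flat on the left-hand pages, showing its other face, and let go of it. Leave the leaf of the orange binder as it is.

Things in the scene. Friction and masses are not known exactly. Their poses are not given: they have to be found in the camera images.
- green_binder: open ring binder, green cover, fixed to the worktop: 200 mm wide (y), 80 mm deep (x). Origin: middle of its underside. x runs along the rings to its far edge, y to its left-hand pages, z up. Three steel rings stand on the line y = 0, top at z = 40 mm; the leaf turns about the ring axis: y = 0, z = 26 mm, along x. Page stacks either side: solid, top at z = 23.5 mm.
- green_leaf (a joint): turn of the green binder's leaf, rad: 0 flat on the right-hand pages (-y), 1.57 upright, 3.14 flat on the left-hand pages (+y), with stops at both ends. Starts at 0 to 0.35. Stiff rings: it stays at any angle where it is left (about 1 N at the tab moves it). White plate, 74 mm along the rings, 2.4 mm thick, outer edge 95 mm from the ring axis.
- green_tab (a point): grip point on the leaf's green tab, a round bar, 12 mm diameter, parallel to the ring axis and 92 mm from it; it sticks out 42 mm past the leaf's near edge (binder -x), over bare worktop. Point: on the bar's axis, 16 mm from its free end. At leaf angle q: binder x = -63, y = -92 cos q, z = 26 + 92 sin q (mm). The bar can turn between fingers that pinch it from above, closing across it.
- orange_tab (a point): the same point on the orange tab of the leaf in the other binder, which has an orange cover and is otherwise alike. That leaf must stay as it is.

How it is judged:
At the end, for the whole second after the job is handed in: The green binder's leaf lies turned over on the left-hand pages, within 11 degrees of flat, and is still; the tab of the orange binder's leaf is within 20 mm of where it was (value of joint green_leaf above 2.95 rad and velocity of joint green_leaf between -0.1 and 0.1 rad/s and distance of orange_tab from where it was at the start of the episode below 0.02 m); the robot touches nothing.
It fails at once if the orange binder's leaf is turned (its tab moved by more than 20 mm) (distance of orange_tab from where it was at the start of the episode above 0.02 m).
It also fails if it takes over 38 s, if anything falls off the work surface, if the arm or the gripper's body presses on something with over 40 N, if the wrist force passes 120 N, or if a joint passes its speed limit or range.

ROBOT

A 6-joint arm with a two-finger parallel gripper is mounted at the origin on a cart in front of the work surface, level with it; the furniture and walls round the work are solid. World frame = base frame: x ahead of the robot, y to its left, z up, the work surface at z = 0. Lengths are in m, angles in rad, forces in N, time in s.
With the tool pointing down it reaches from about 0.325 to 0.75 m from the base axis. Payload 7.6 kg.
Tool frame: the origin (TCP) lies at the very end of the fingers, on their centre line; the grasp point (between the pads) lies 19 mm behind it; z points along the fingers, y is the line along which they close (so a half turn about z gives the same grasp; the last joint's range is limited). The gripper opens to 85 mm and grips with 20 to 120 N. Pads are 22 mm wide; open, the fingers measure 114 mm over their backs; the gripper's body (76 mm by 85 mm) begins 54 mm behind the grasp point. The pads swing forward as they close: fully open they stand 13 mm farther back than shut.
Start: joints at [1.154, 0.052, 1.401, -0, 1.689, -0.07], TCP at [0.178, 0.494, 0.231] pointing down, gripper open.
Joint ranges: [-2.9, 2.9], [-0.91, 2.17], [0.12, 2.37], [-1.06, 4.2], [0.26, 2.73], [-2.93, 2.93]. Speed limits (rad/s): [2.57, 2.57, 3.01, 3.14, 3.14, 3.14].

INTERFACE

Orientations are given as a rotation vector (axis times angle).
In Python, from bench import arm gives the robot as it stands.
- The arm moves only by the shell command python3 -m handwheel 'ROWS' [FORCE]. ROWS is JSON, one flat list of numbers, 7 for each row, row after row: the shift along the tool's x, y, z in m, then the turn, a rotation vector about the tool's x, y, z in rad, then the gripper command: -1 is shut, 1 is fully open, values between are in proportion. A call has 1 to 8 rows; each row shifts and turns the commanded pose from where the row before left it, along the tool's axes as they then stand; what a row does not reach is not made up. A row lasts 1/12 s, in which the tool goes at most 41.7 mm and 7.16 degrees, less where a joint would pass 70% of its speed; a pose out of reach is approached as far as the arm can. A call is refused whole if a number of a shift passes 0.0417 or a number of a turn 0.125, either way. A call with a gripper value outside its range is refused whole. The fingers move at their own pace and stop on an object; FORCE is the grip in N (left out, the last holds). Time passes only in rows, so rows that do not move let the fingers close. It gives the time, the measured TCP pose, the force, the opening and the grip force at its end, in the units of the state.
- arm.state(): the state, without advancing time (a new reading comes with each control period).
- arm.camera(name): name is "scene" or "side" or "wrist"; returns a dict with "img" (420x560x3 uint8, red, green, blue), "camera_matrix" (3x3 intrinsics, pixels), "R" (3x3) and "t" (3): a world point X has camera coordinates R X + t; the wrist camera has in their place "tool_from_camera" (4x4, takes a point from camera to tool coordinates, whose origin is the TCP and whose axes are the flange's). Camera axes: x right, y down, z forward; pixel columns grow to the right and rows downward; lengths in m; the calibration is good to about 2 mm. A picture is of the moment at which its call begins: read the wrist's pose just before it. There is no depth.
- arm.sign_off(): hands the job in; it is judged then, once.
The state is a dict: "t": time; "joint_pos": joint angles; "qvel": joint speeds; "effort": joint torques, N m; "ee_pos": TCP position; "tool_rot": TCP orientation; "contact_force": force on the tool from outside, world axes, zero at the start; "moment": the same for the moment, N m; "finger_gap": finger opening in m; "grasp_force": force on a finger pad.
Only numpy, scipy, OpenCV 4.12 (cv2) and the standard library are available. Lean on these libraries where they do the work, as an engineer would, in place of code of your own. Each camera call takes 0.05 s, during which the arm holds its last target. There are 200 camera calls.

## Working session

There is one attempt and no reset: what is moved stays moved. The work goes in short steps, Python scripts to look and compute and a shell command to move; the robot and the scene stay as the last step left them, time stands still between calls to the robot, and variables do not carry over. Pictures are saved under pics/ and viewed, at most 10 in all, crops included, and the job is handed in when it is done.

```bash
mkdir -p pics
python3 - <<'E'
from bench import arm
import cv2,json
s=arm.state();print(s)
for n in("scene","side"):
    c=arm.camera(n);cv2.imwrite(f"pics/{n}0.png",c["img"][:,:,::-1]);print(n,c["camera_matrix"].tolist(),c["R"].tolist(),c["t"].tolist())
E
```

```text
{'t': 0.0, 'joint_pos': array([ 1.15371388e+00,  5.28116014e-02,  1.40174663e+00,  7.82871435e-06,
        1.68859266e+00, -7.03108383e-02]), 'qvel': array([-0.00124618,  0.00146462,  0.00054504, -0.00010269, -0.00078448,
        0.00142717]), 'effort': array([ 1.65471947e-04, -3.81664288e+01, -3.60183120e+01, -1.24707685e-04,
        6.28016409e-03,  4.56759631e-05]), 'ee_pos': array([0.17828579, 0.4934756 , 0.23047454]), 'tool_rot': array([-5.41914704e-01, -3.09411014e+00,  2.37210729e-03]), 'contact_force': array([0.61481458, 0.22720984, 0.34454688]), 'moment': array([ 0.00209645, -0.02793874, -0.05381089]), 'grasp_force': 0.0, 'finger_gap': 0.0854067918427464}
scene [[499.99706468863974, 0.0, 273.73035524993986], [0.0, 499.99706468863974, 215.97752054296524], [0.0, 0.0, 1.0]] [[-0.9855499247760774, -0.16894842052389078, 0.012156355389288463], [-0.1128536922215372, 0.6014153456686299, -0.7909258031865246], [0.12631464652143337, -0.7808687554235765, -0.6117913017340147]] [0.4469781937858589, 0.1264591493127456, 1.3521663384568743]
side [[396.0410841940724, 0.0, 274.1345657760365], [0.0, 396.0410841940724, 208.61541432448928], [0.0, 0.0, 1.0]] [[-0.9997757188269012, -0.010725166688450381, -0.018261512633350283], [0.007155518766152038, 0.640503307465175, -0.7679220739615179], [0.01993265148795574, -0.7678805140942675, -0.6402829105004935]] [0.4314366504255772, 0.0809596710456539, 1.0262195998709625]
```

View pics/scene0.png

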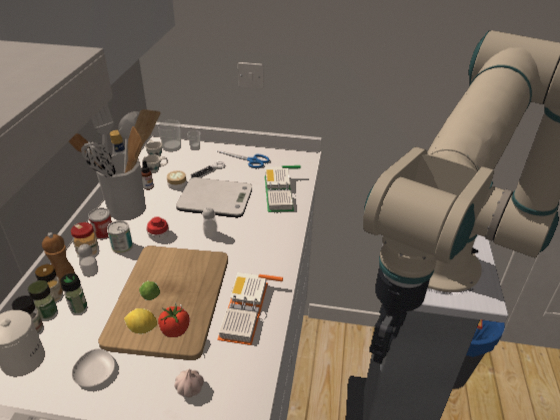

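View pics/side0.png

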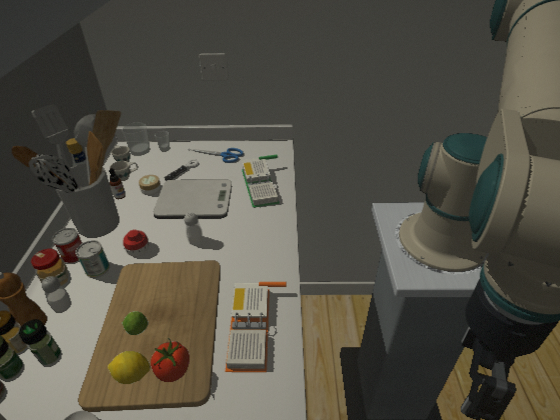

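The green binder is near (280,188) in the scene view and (260,182) in the side view, with its tab at the robot end. The orange one is near (243,305) and (250,325). I'll zoom in on the green one.

Run:
```python
import cv2,numpy as np
a=cv2.imread("pics/scene0.png")[145:225,245:325];b=cv2.imread("pics/side0.png")[140:220,225:305]
f=lambda i:cv2.resize(i,(400,480) if 0 else (400,400),interpolation=cv2.INTER_CUBIC)
cv2.imwrite("pics/crop0.png",np.hstack([f(a),f(b)]))
```

```text
(no output)
```

View pics/crop0.png

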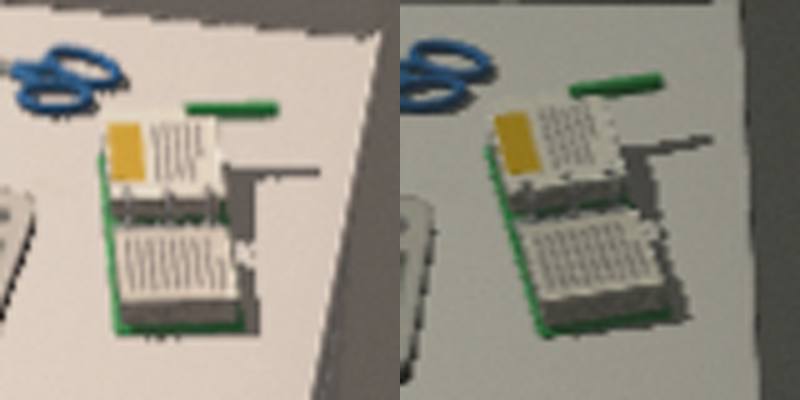

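```bash
cat > h.py <<'E'
import numpy as np,cv2
from scipy.optimize import least_squares
from scipy.spatial.transform import Rotation as Ro
def bw(p,P):
    x,y,a=p[:3];c,s=np.cos(a),np.sin(a);P=np.atleast_2d(P)
    return np.c_[x+c*P[:,0]-s*P[:,1],y+s*P[:,0]+c*P[:,1],P[:,2]]
def proj(K,R,t,X):
    v=X@R.T+t;v=v@K.T;return v[:,:2]/v[:,2:]
def model(p,bx=(-.079,)):
    q=p[3];T=[[b,-.092*np.cos(q),.026+.092*np.sin(q)] for b in bx]
    return bw(p,np.array(T+[[.04,.1,.002],[-.04,.1,.002]]))
E
python3 - <<'E'
from h import *
from bench import arm
obs={"scene":[[300.3,167],[268.6,211.4],[293.2,211.4]],"side":[[277.2,156],[254,206.8],[279,203.6]]}
C={n:arm.camera(n) for n in obs}
f=lambda p:np.concatenate([(proj(c["camera_matrix"],c["R"],c["t"],model(p))-obs[n]).ravel() for n,c in C.items()])
r=least_squares(f,[.45,-.35,0,.2]);print(r.x,r.fun.round(1))
p=r.x;q=p[3];print("tab",bw(p,[-.063,-.092*np.cos(q),.026+.092*np.sin(q)]),"axis",bw(p,[-.063,0,.026]))
E
```

```text
[ 0.4794465  -0.24211306  0.24053567  0.13976382] [ 0.1 -0.1 -0.6  0.5  1.  -0.4  0.1  0.1 -1.3  0.5  0.8 -0.7]
tab [[ 0.43996304 -0.3456012   0.03881645]] axis [[ 0.41826024 -0.25712111  0.026     ]]
```

```bash
cat >> h.py <<'E'
B=np.array([0.4794,-0.2421,0.2405,0.14])
def togo(target,yaw=None,s=None):
    from bench import arm
    s=s or arm.state();R=Ro.from_rotvec(s["tool_rot"]).as_matrix()
    yaw=B[2] if yaw is None else yaw
    out=[]
    for sg in(1,-1):
        y=sg*np.array([-np.sin(yaw),np.cos(yaw),0]);z=np.array([0,0,-1.]);T=np.c_[np.cross(y,z),y,z]
        out.append(Ro.from_matrix(R.T@T).as_rotvec().round(3))
    print("pos",s["ee_pos"].round(4),"shift",(R.T@(np.array(target)-s["ee_pos"])).round(4),"turns",*out,"F",s["contact_force"].round(1),"gap",round(s["finger_gap"],4),round(s["t"],2),"q6",s["joint_pos"][5].round(2))
    return T,R
E
python3 -c "
from h import *
T,R=togo([.44,-.346,.16]);print(R.round(3).tolist(),T.round(3).tolist())"
```

```text
pos [0.1783 0.4936 0.2308] shift [-0.5315 -0.7006  0.0714] turns [-0.001 -0.    -0.587] [-0.000e+00  1.000e-03  2.554e+00] F [-0.5  0.7  0.8] gap 0.0855 0.2 q6 -0.07
[[-0.94, 0.34, -0.0], [0.34, 0.94, -0.001], [0.0, -0.001, -1.0]] [[0.971, 0.238, 0.0], [0.238, -0.971, 0.0], [0.0, -0.0, -1.0]]
```

```bash
r='-0.041,0,0,0,0,0.078,1'; python3 -m handwheel '[-0.041,0,0,0,0,0.078,1,-0.041,0,0,0,0,0.078,1,-0.041,0,0,0,0,0.078,1,-0.041,0,0,0,0,0.078,1,-0.041,0,0,0,0,0.078,1,-0.041,0,0,0,0,0.078,1,-0.041,0,0,0,0,0.078,1,-0.041,0,0,0,0,0.078,1]' 30
python3 -c "
from h import *
togo([.44,-.346,.16])"
```

```text
t: 0.87
ee_pos: [0.4424, 0.3047, 0.231]
tool_rot: [-1.471, -2.776, 0.0]
contact_force: [0.2, 0.3, -0.4]
finger_gap: 0.0856
grasp_force: 0.0
pos [0.4424 0.3047 0.231 ] shift [-0.5371 -0.3674  0.071 ] turns [-0.    -0.    -1.215] [-0.     0.     1.927] F [ 0.2  0.3 -0.4] gap 0.0856 0.87 q6 -0.06
```

```bash
python3 -m handwheel '[-0.041,0,0,0,0,0.078,1,-0.041,0,0,0,0,0.078,1,-0.041,0,0,0,0,0.078,1,-0.041,0,0,0,0,0.078,1,-0.041,0,0,0,0,0.078,1,-0.041,0,0,0,0,0.078,1,-0.041,0,0,0,0,0.078,1,-0.041,0,0,0,0,0.078,1]' >/dev/null
python3 -m handwheel '[-0.041,0,0,0,0,0.12,1,-0.041,0,0,0,0,0.12,0.5,-0.041,0,0,0,0,0.12,0.5,-0.02,0,0,0,0,0.12,0.5,0,0,0,0,0,0.12,0.5,0,0,0,0,0,0.12,0.5,0,0,0,0,0,0.12,0.5,0,0,0,0,0,0.12,0.5]'
python3 -c "
from h import *
togo([.44,-.346,.16])"
```

```text
t: 2.2
ee_pos: [0.5196, -0.1393, 0.231]
tool_rot: [-3.01, -0.899, 0.001]
contact_force: [-0.2, -0.0, 0.3]
finger_gap: 0.0638
grasp_force: 0.0
pos [ 0.5196 -0.1393  0.231 ] shift [-0.1799  0.1292  0.071 ] turns [-0.000e+00 -1.000e-03 -2.802e+00] [-0.    0.    0.34] F [-0.2 -0.   0.3] gap 0.0638 2.2 q6 0.66
```

```bash
python3 -m handwheel '[0,0,0,0,0,0.12,0.5,0,0,0,0,0,0.12,0.5,0,0,0,0,0,0.1,0.5,-0.025,0.036,0.01,0,0,0,0.5,-0.025,0.036,0.01,0,0,0,0.5,-0.025,0.036,0.01,0,0,0,0.5,-0.025,0.036,0.02,0,0,0,0.5,-0.025,0.036,0.02,0,0,0,0.5]' >/dev/null
python3 -m handwheel '[0,0,0,0,0,0,0.3,0,0,0,0,0,0,0.3,0,0,0,0,0,0,0.3]'
python3 - <<'E'
from h import *
from bench import arm
s=arm.state();togo([.44,-.346,.16],s=s)
c=arm.camera("wrist");cv2.imwrite("pics/w1.png",c["img"][:,:,::-1])
M=np.array(c["tool_from_camera"]);K=c["camera_matrix"];R=Ro.from_rotvec(s["tool_rot"]).as_matrix()
np.savez("w1.npz",M=M,K=K,R=R,p=s["ee_pos"])
print(M.round(3).tolist(),K.tolist())
Rc=(R@M[:3,:3]).T;t=-Rc@(R@M[:3,3]+s["ee_pos"])
q=B[3];print(proj(K,Rc,t,bw(B,[[x,-.092*np.cos(q),.026+.092*np.sin(q)] for x in(-.079,-.063,-.037)])).round(0).tolist())
E
```

```text
t: 3.12
ee_pos: [0.4503, -0.3239, 0.169]
tool_rot: [-3.117, -0.386, -0.0]
contact_force: [0.2, 0.2, -0.4]
finger_gap: 0.0553
grasp_force: 0.0
pos [ 0.4503 -0.3239  0.169 ] shift [-0.0154  0.0189  0.009 ] turns [ 0.000e+00 -1.000e-03 -3.136e+00] [-0.    -0.     0.006] F [ 0.2  0.2 -0.4] gap 0.0553 3.12 q6 0.63
[[0.001, -0.953, -0.302, 0.077], [1.0, 0.001, -0.0, -0.0], [0.001, -0.302, 0.953, -0.143], [0.0, 0.0, 0.0, 1.0]] [[347.3022173247756, 0.0, 274.5624344684618], [0.0, 347.3022173247756, 208.0574090797924], [0.0, 0.0, 1.0]]
[[297.0, 233.0], [297.0, 215.0], [298.0, 184.0]]
```

View pics/w1.png

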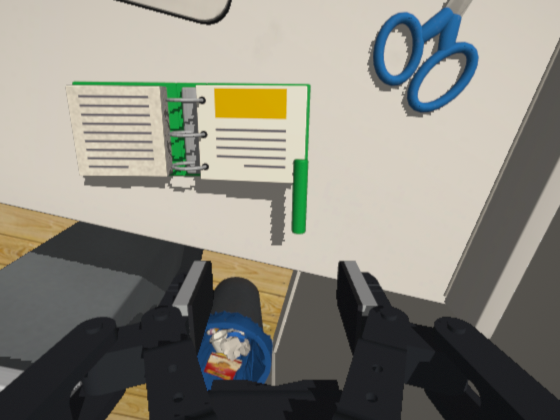

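The wrist view shows the tab bar running from (301,160) to its free end at about (299,234), close to the predicted (297,233). The far cover corners are at (73,83) and (310,85). I'll refine the pose with these.

Run:
```python
from h import *
from bench import arm
obs={"scene":[[300.3,167],[268.6,211.4],[293.2,211.4]],"side":[[277.2,156],[254,206.8],[279,203.6]]}
C={n:arm.camera(n) for n in obs}
d=np.load("w1.npz");Rc=(d["R"]@d["M"][:3,:3]).T;t=-Rc@(d["R"]@d["M"][:3,3]+d["p"])
def w(p):
    X=np.vstack([model(p)[:1],bw(p,[[.04,.1,.002],[.04,-.1,.002]])])
    return (proj(d["K"],Rc,t,X)-[[299,234],[73,83],[310,85]]).ravel()
f=lambda p:np.concatenate([(proj(c["camera_matrix"],c["R"],c["t"],model(p))-obs[n]).ravel() for n,c in C.items()]+[w(p)])
r=least_squares(f,B,loss="soft_l1");p=r.x;print(p.round(4),f(p).round(1))
q=p[3];g=bw(p,[-.063,-.092*np.cos(q),.026+.092*np.sin(q)])[0];print(g,bw(p,[-.063,0,.026]))
open("h.py","a").write(f"B=np.array({p.tolist()})\n")
import importlib,h;importlib.reload(h);h.togo([g[0],g[1],g[2]-.017])
```

```text
[ 0.4796 -0.2438  0.2393  0.1482] [ 0.1 -0.5 -0.6  0.2  1.  -0.7  0.1 -0.4 -1.3  0.1  0.7 -1.  -0.5 -0.6
 -0.3  0.2  0.5  0.3]
[ 0.43997234 -0.34709182  0.03958548] [[ 0.4184062  -0.25869309  0.026     ]]
pos [ 0.451  -0.3232  0.1698] shift [-0.0167  0.0203  0.1472] turns [ 2.000e-03  2.000e-03 -3.132e+00] [ 0.001 -0.001  0.009] F [-0.8  0.1  0.7] gap 0.0554 3.27 q6 0.63
```

```bash
python3 -m handwheel '[-0.0085,0.01,0,0,0,0.005,0.3,-0.0085,0.01,0.02,0,0,0,0.3,0,0,0.03,0,0,0,0.3,0,0,0.03,0,0,0,0.3,0,0,0.03,0,0,0,0.3,0,0,0.02,0,0,0,0.3,0,0,0.017,0,0,0,0.3,0,0,0,0,0,0,0.3]'
python3 -m handwheel '[0,0,0,0,0,0,-1,0,0,0,0,0,0,-1,0,0,0,0,0,0,-1,0,0,0,0,0,0,-1,0,0,0,0,0,0,-1,0,0,0,0,0,0,-1,0,0,0,0,0,0,-1,0,0,0,0,0,0,-1]' 25
python3 -c "
from h import *
togo([.44,-.3471,.0226])"
```

```text
t: 3.93
ee_pos: [0.4367, -0.3461, 0.018]
tool_rot: [-3.114, -0.379, 0.007]
contact_force: [-1.6, -0.0, -0.4]
finger_gap: 0.0554
grasp_force: 0.0
t: 4.6
ee_pos: [0.4389, -0.3474, 0.0222]
tool_rot: [3.119, 0.379, 0.002]
contact_force: [3.8, 3.3, 0.8]
finger_gap: 0.011
grasp_force: 25.1
pos [ 0.4389 -0.3474  0.0222] shift [ 0.0011 -0.0001 -0.0004] turns [ 2.000e-03  0.000e+00 -3.139e+00] [ 0.    -0.001  0.003] F [3.8 3.3 0.8] gap 0.011 4.6 q6 0.59
```

```bash
python3 -c "
import numpy as np
q=np.linspace(.148,3.1,25);print(np.c_[92*np.diff(np.cos(q)),-92*np.diff(np.sin(q))].round(1).tolist())"
```

```text
[[-2.4, -11.1], [-3.7, -10.7], [-5.0, -10.2], [-6.2, -9.5], [-7.3, -8.6], [-8.3, -7.7], [-9.2, -6.6], [-9.9, -5.4], [-10.5, -4.2], [-10.9, -2.8], [-11.2, -1.5], [-11.3, -0.1], [-11.2, 1.3], [-11.0, 2.7], [-10.6, 4.0], [-10.0, 5.3], [-9.3, 6.4], [-8.4, 7.5], [-7.4, 8.5], [-6.3, 9.4], [-5.1, 10.1], [-3.9, 10.6], [-2.5, 11.0], [-1.2, 11.2]]
```

```bash
python3 -m handwheel '[0,-0.0024,-0.0111,0,0,0,-1,0,-0.0037,-0.0107,0,0,0,-1,0,-0.005,-0.0102,0,0,0,-1,0,-0.0062,-0.0095,0,0,0,-1,0,-0.0073,-0.0086,0,0,0,-1,0,-0.0083,-0.0077,0,0,0,-1,0,-0.0092,-0.0066,0,0,0,-1,0,-0.0099,-0.0054,0,0,0,-1]'
python3 -c "
from h import *
q=.148+.123*8
g=bw(B,[-.063,-.092*np.cos(q),.026+.092*np.sin(q)])[0]-[0,0,.017]
togo(g)"
```

```text
t: 5.27
ee_pos: [0.4276, -0.3007, 0.0961]
tool_rot: [3.108, 0.376, 0.009]
contact_force: [1.6, -8.2, 8.2]
finger_gap: 0.0109
grasp_force: 25.1
pos [ 0.4276 -0.3007  0.0961] shift [ 0.001  -0.0039  0.0038] turns [ 0.006  0.018 -3.14 ] [ 0.012 -0.004  0.001] F [ 1.6 -8.2  8.2] gap 0.0109 5.27 q6 0.65
```

```bash
python3 -m handwheel '[0,-0.0105,-0.0042,0,0,0,-1,0,-0.0109,-0.0028,0,0,0,-1,0,-0.0112,-0.0015,0,0,0,-1,0,-0.0113,-0.0001,0,0,0,-1,0,-0.0112,0.0013,0,0,0,-1,0,-0.011,0.0027,0,0,0,-1,0,-0.0106,0.004,0,0,0,-1,0,-0.01,0.0053,0,0,0,-1]'
python3 - <<'E'
from h import *
from bench import arm
q=.148+.123*16
g=bw(B,[-.063,-.092*np.cos(q),.026+.092*np.sin(q)])[0]-[0,0,.017]
togo(g)
a=arm.camera("wrist")["img"];b=arm.camera("side")["img"][110:250,200:387]
cv2.imwrite("pics/mid.png",np.hstack([cv2.resize(a,(400,300)),cv2.resize(b,(400,300))])[:,:,::-1])
E
```

```text
t: 5.93
ee_pos: [0.4064, -0.213, 0.0886]
tool_rot: [3.116, 0.378, 0.006]
contact_force: [8.0, -1.1, -0.2]
finger_gap: 0.0113
grasp_force: 27.1
pos [ 0.4064 -0.213   0.0886] shift [ 0.0009 -0.0005  0.001 ] turns [ 0.006  0.005 -3.139] [ 0.003 -0.004  0.002] F [ 8.  -1.1 -0.2] gap 0.0113 5.93 q6 0.77
```

View pics/mid.png

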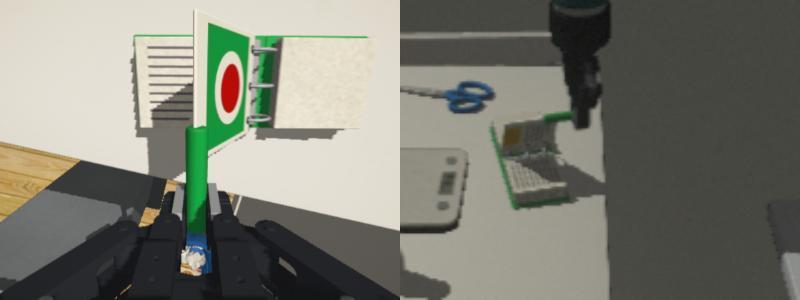

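The leaf is past upright, its other face (red dot) shows, and the tab at (197,180) is held between the fingers. I'll carry on down.

```bash
python3 -m handwheel '[0,-0.0093,0.0064,0,0,0,-1,0,-0.0084,0.0075,0,0,0,-1,0,-0.0074,0.0085,0,0,0,-1,0,-0.0063,0.0094,0,0,0,-1,0,-0.0051,0.0101,0,0,0,-1,0,-0.0039,0.0106,0,0,0,-1,0,-0.0025,0.011,0,0,0,-1,0,-0.0012,0.0112,0,0,0,-1]'
python3 -m handwheel '[0,0,0.001,0,0,0,-1,0,0,0,0,0,0,-1]'
python3 -c "
from h import *
q=3.12
g=bw(B,[-.063,-.092*np.cos(q),.026+.092*np.sin(q)])[0]-[0,0,.017]
togo(g)"
```

```text
t: 6.7
ee_pos: [0.3947, -0.1697, 0.0114]
tool_rot: [3.118, 0.379, 0.001]
contact_force: [6.0, -1.0, 2.0]
finger_gap: 0.0108
grasp_force: 28.6
t: 6.87
ee_pos: [0.3946, -0.1697, 0.01]
tool_rot: [-3.118, -0.379, 0.0]
contact_force: [6.4, 0.6, -1.1]
finger_gap: 0.0107
grasp_force: 28.2
pos [ 0.3946 -0.1697  0.01  ] shift [ 0.0021  0.0001 -0.001 ] turns [-0.000e+00 -1.000e-03 -3.139e+00] [-0.     0.     0.003] F [ 6.4  0.6 -1.1] gap 0.0107 6.87 q6 0.84
```

```bash
python3 -m handwheel '[0,0,0,0,0,0,0.3,0,0,0,0,0,0,0.3,0,0,0,0,0,0,0.3,0,0,0,0,0,0,0.3,0,0,0,0,0,0,0.3,0,0,0,0,0,0,0.3,0,0,-0.01,0,0,0,0.3,0,0,-0.02,0,0,0,0.3]'
python3 -m handwheel '[0,0,-0.03,0,0,0,0.3,0,0,-0.03,0,0,0,0.3,0,0,-0.03,0,0,0,0.3,0,0,-0.03,0,0,0,0.3,0,0,0,0,0,0,0.3,0,0,0,0,0,0,0.3]'
python3 - <<'E'
from h import *
from bench import arm
a=arm.camera("wrist")["img"];b=arm.camera("scene")["img"][145:325,215:455]
cv2.imwrite("pics/end.png",np.hstack([cv2.resize(a,(400,300)),cv2.resize(b,(400,300))])[:,:,::-1])
s=arm.state();R=Ro.from_rotvec(s["tool_rot"]).as_matrix();c=arm.camera("wrist");M=c["tool_from_camera"];Rc=(R@M[:3,:3]).T;t=-Rc@(R@M[:3,3]+s["ee_pos"])
for q in(3.14,2.95):print(q,(proj(c["camera_matrix"],Rc,t,bw(B,[[x,-.092*np.cos(q),.026+.092*np.sin(q)] for x in(-.079,-.037)]))/1.4).round(1).tolist())
E
```

```text
t: 7.53
ee_pos: [0.3932, -0.1693, 0.0401]
tool_rot: [-3.116, -0.378, 0.006]
contact_force: [0.3, 0.4, -0.2]
finger_gap: 0.0555
grasp_force: 0.0
t: 8.03
ee_pos: [0.3955, -0.1706, 0.1638]
tool_rot: [3.116, 0.379, 0.006]
contact_force: [-0.1, 0.0, 0.2]
finger_gap: 0.0558
grasp_force: 0.0
3.14 [[196.4, 150.6], [196.5, 115.2]]
2.95 [[197.9, 155.5], [198.1, 118.0]]
```

View pics/end.png

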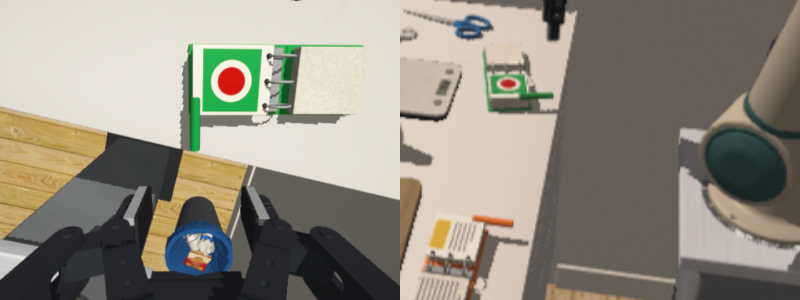

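The tab's free end is at about (196,151), where a flat leaf would put it (150.6; 155.5 at the 2.95 rad limit). The leaf is clear of the gripper and the orange leaf hasn't moved.

```bash
python3 -c "
from bench import arm
print(arm.sign_off())"
```

```text
the job is handed in; nothing more can be done
None
```

I turned the green binder's leaf over and let go of it: the last pictures show it flat on the left-hand pages with its other face up, and the orange leaf as it was; handed in at about 8 s, with no verdict returned.

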